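# Un-nest, load and stack two sample totes

### The job

The grey tote sits nested inside the blue one, their yellow ends together: lift it out, stand it on the bench, and stand one of the two tall vials (either one) upright on the floor of the blue tote. Then take the grey tote again, turn it half round so that the yellow ends are opposite and it stacks level on top of the blue tote over the vial instead of dropping into it, and stand the other tall vial upright in the grey tote. Never lay a vial over, leave the blue tote about where it stands, and do not disturb the beaker, the red-capped white jar and the brown bottles behind.

Things in the scene. Friction and masses are not known exactly. Their poses are not given: they have to be found in the camera images.
- blue_tote_mid (a point): Centre of the blue tote, 37 mm above its underside; loose on the bench. x along its length to the yellow end, y across, z up. Rim 144 x 66 mm outside, foot 126 x 48 mm, 74 mm high, walls 2.5 mm, floor 2.5 mm thick (clear inside 98 x 43 mm), 150-300 g. A tote set on it half-turned rests on ledges: underside 68 mm above this one's, 5 mm play all round; unturned it nests 40 mm above.
- blue_tote_yellow_end (a point): Middle of the blue tote's rim at its yellow end, 70 mm along its x from its centre and 37 mm above it. The other end is plain blue.
- grey_tote_mid (a point): Centre of the grey tote, 37 mm above its underside, axes, sizes and weight as the blue one's. Starts nested in it, with only its top 40 mm above the blue rim (a lower grip holds both). Grip across the 66 mm width at mid-length: upright grip faces 44 mm long reach from the rim to 26 mm below it. Free bench for it: left of the blue tote, round x 0.50, y 0.32.
- grey_tote_yellow_end (a point): Middle of the grey tote's rim at its yellow end, 70 mm along its x from its centre and 37 mm above it. The other end is plain grey.
- tall_vial_1_mid (a point): Centre, 31 mm above the foot, of a tall clear vial with a pale grey cap, 22 mm across, 62 mm high, 27 g, upright on the bench at the right; z up. The two are alike. Standing in a tote its foot is 2.5 mm above the tote's underside and its cap 9.5 mm below the rim: hold it near the cap, jaws closing along the tote's length, where fingers have room.
- tall_vial_2_mid (a point): Centre, 31 mm above the foot, of a tall clear vial with a pale grey cap, 22 mm across, 62 mm high, 27 g, upright on the bench at the right; z up. The two are alike. Standing in a tote its foot is 2.5 mm above the tote's underside and its cap 9.5 mm below the rim: hold it near the cap, jaws closing along the tote's length, where fingers have room.
- beaker: Clear glass beaker, 54 mm across, 70 mm high, behind the work; origin at the centre of its foot. To be left alone.
- standard_jar: White jar with a red cap, 45 mm across, 78 mm high, behind the work; origin at the centre of its foot. To be left alone.
- rinse_amber: Brown bottle with a white cap, 55 mm across, 105 mm high, behind the work; origin at the centre of its foot. To be left alone.
Not all that is in view belongs to the job. What is shaped like the part that bears tall_vial_1_mid but orange is not meant.

How it is judged:
On the way, in this order (a step that is already met when the one before it is completed fails the run):
1. the grey tote is out and stands upright on the bench, clear of the blue one (height (world z) of grey_tote_mid between 0.033 and 0.042 m and angle between grey_tote_mid's own z axis and vertical below 0.05 rad and horizontal distance between grey_tote_mid and blue_tote_mid above 0.09 m), for 0.2 s.
2. one tall vial stands upright in the blue tote (((x of tall_vial_1_mid in the frame of blue_tote_mid between -0.055 and 0.055 m and y of tall_vial_1_mid in the frame of blue_tote_mid between -0.02 and 0.02 m and z of tall_vial_1_mid in the frame of blue_tote_mid between -0.0085 and 0.0015 m and angle between tall_vial_1_mid's own z axis and vertical below 0.12 rad) or (x of tall_vial_2_mid in the frame of blue_tote_mid between -0.055 and 0.055 m and y of tall_vial_2_mid in the frame of blue_tote_mid between -0.02 and 0.02 m and z of tall_vial_2_mid in the frame of blue_tote_mid between -0.0085 and 0.0015 m and angle between tall_vial_2_mid's own z axis and vertical below 0.12 rad))), for 0.2 s.
3. the grey tote is stacked, half-turned, on the blue one (z of grey_tote_mid in the frame of blue_tote_mid between 0.0645 and 0.0715 m and x of grey_tote_mid in the frame of blue_tote_mid between -0.009 and 0.009 m and y of grey_tote_mid in the frame of blue_tote_mid between -0.009 and 0.009 m and x of grey_tote_yellow_end in the frame of blue_tote_mid below -0.05 m and angle between the x axis of grey_tote_mid and the x axis of blue_tote_mid, either way round below 0.15 rad and angle between grey_tote_mid's own z axis and vertical below 0.06 rad), for 0.2 s.
At the end, for the whole second after the job is handed in: Grey tote level on the blue one's ledges, yellow ends opposite (68 mm up within 3.5 mm, centred within 9 mm, parallel within 0.15 rad); one tall vial upright (0.12 rad) on the floor of each tote; blue tote upright and within 60 mm of its start (all of step 3 and (((x of tall_vial_1_mid in the frame of blue_tote_mid between -0.055 and 0.055 m and y of tall_vial_1_mid in the frame of blue_tote_mid between -0.02 and 0.02 m and z of tall_vial_1_mid in the frame of blue_tote_mid between -0.0085 and 0.0015 m and angle between tall_vial_1_mid's own z axis and vertical below 0.12 rad) and (x of tall_vial_2_mid in the frame of grey_tote_mid between -0.055 and 0.055 m and y of tall_vial_2_mid in the frame of grey_tote_mid between -0.02 and 0.02 m and z of tall_vial_2_mid in the frame of grey_tote_mid between -0.0085 and 0.0015 m and angle between tall_vial_2_mid's own z axis and vertical below 0.12 rad)) or ((x of tall_vial_2_mid in the frame of blue_tote_mid between -0.055 and 0.055 m and y of tall_vial_2_mid in the frame of blue_tote_mid between -0.02 and 0.02 m and z of tall_vial_2_mid in the frame of blue_tote_mid between -0.0085 and 0.0015 m and angle between tall_vial_2_mid's own z axis and vertical below 0.12 rad) and (x of tall_vial_1_mid in the frame of grey_tote_mid between -0.055 and 0.055 m and y of tall_vial_1_mid in the frame of grey_tote_mid between -0.02 and 0.02 m and z of tall_vial_1_mid in the frame of grey_tote_mid between -0.0085 and 0.0015 m and angle between tall_vial_1_mid's own z axis and vertical below 0.12 rad))) and distance of blue_tote_mid from where it was at the start of the episode below 0.06 m and angle between blue_tote_mid's own z axis and vertical below 0.06 rad); the robot touches nothing.
It fails at once if the beaker is shifted by more than 30 mm or tipped (distance of beaker from where it was at the start of the episode above 0.03 m or angle between beaker's own z axis and vertical above 0.5 rad).
It fails at once if the white jar is shifted by more than 30 mm or tipped (distance of standard_jar from where it was at the start of the episode above 0.03 m or angle between standard_jar's own z axis and vertical above 0.5 rad).
It fails at once if the brown bottle is shifted by more than 30 mm or tipped (distance of rinse_amber from where it was at the start of the episode above 0.03 m or angle between rinse_amber's own z axis and vertical above 0.5 rad).
It fails at once if a tall vial is laid over (angle between any of tall_vial_1_mid, tall_vial_2_mid's own z axis and vertical above 0.8 rad).
It also fails if it takes over 72 s, if anything falls off the work surface, if the arm or the gripper's body presses on something with over 40 N, if the wrist force passes 120 N, or if a joint passes its speed limit or range.

### The arm

A 6-joint arm with a two-finger parallel gripper is mounted at the origin on a cart in front of the work surface, level with it; the furniture and walls round the work are solid. World frame = base frame: x ahead of the robot, y to its left, z up, the work surface at z = 0. Lengths are in m, angles in rad, forces in N, time in s.
With the tool pointing down it reaches from about 0.325 to 0.9 m from the base axis. Payload 3.5 kg.
Tool frame: the origin (TCP) lies at the very end of the fingers, on their centre line; the grasp point (between the pads) lies 19 mm behind it; z points along the fingers, y is the line along which they close (so a half turn about z gives the same grasp; the last joint's range is limited). The gripper opens to 85 mm and grips with 20 to 120 N. Pads are 22 mm wide; open, the fingers measure 114 mm over their backs; the gripper's body (76 mm by 85 mm) begins 54 mm behind the grasp point. The pads swing forward as they close: fully open they stand 13 mm farther back than shut.
Start: joints at [1.001, 0.276, -0.026, 1.268, 0, 1.467], TCP at [0.281, 0.558, 0.231] pointing down, gripper open.
Joint ranges: [-3.12, 3.12], [-0.85, 1.88], [-1.08, 1.24], [-1.95, 2.15], [-1.57, 1.53], [-3.14, 3.14]. Speed limits (rad/s): [2.57, 2.57, 3.14, 3.14, 3.14, 3.14].

### API

Orientations are given as a rotation vector (axis times angle).
In Python, from station import get_obs, imaging, r gives the robot as it stands.
- The arm moves only by the tool move_arm, never from a script. Its argument "targets" is a list of rows, each a list of 3 entries, a list of its own where there are three numbers: the closure, from 0 (fully open) to 1 (shut), then the shift along the tool's x, y, z normalised to -1 to 1, where 1 is 50 cm, then the turn about the tool's z normalised to -1 to 1, where 1 is 180 degrees. In form: [[hand, [x, y, z], turn], ...]. A call has 1 to 8 rows; each row is the pose to reach, as a shift and turn from the pose commanded when the call began, along the tool's axes at that moment, turning the shorter way round; what a row does not reach only later rows make up. A row lasts 1/10 s, in which the tool goes at most 50 mm and 8.59 degrees, less where a joint would pass 70% of its speed; a pose out of reach is approached as far as the arm can. A call with a number of a shift or a turn outside -1 to 1 is refused whole. A call with a gripper value outside its range is refused whole. The fingers move at their own pace and stop on an object; the grip force is fixed at half the most. Time passes only in rows, so rows that repeat a pose let the fingers close. It gives the time, the measured TCP pose, the force, the opening and the grip force at its end, in the units of the state.
- get_obs(): the state, without advancing time (a new reading comes with each control period).
- imaging.grab_frame(name): name is "scene" or "top"; returns the picture (420x560x3 uint8, red, green, blue); there is no depth.
- imaging.camera_info(name): a dict with "intrinsics" (3x3 intrinsics, pixels), "R" (3x3) and "t" (3): a world point X has camera coordinates R X + t. Camera axes: x right, y down, z forward; pixel columns grow to the right and rows downward; lengths in m; the calibration is good to about 2 mm. A picture is of the moment at which its call begins. camera_info takes no time and is no camera call.
- r.finish_job(): hands the job in; it is judged then, once.
The state is a dict: "time": time; "joint_positions": joint angles; "qd": joint speeds; "joint_efforts": joint torques, N m; "eef_pos": TCP position; "tcp_rot": TCP orientation; "force": force on the tool from outside, world axes, zero at the start; "wrist_torque": the same for the moment, N m; "gripper_width": opening from 0.0 (shut) to 1.0 (fully open); "grasp_force": force on a finger pad.
Only numpy, scipy, OpenCV 4.12 (cv2) and the standard library are available. Lean on these libraries where they do the work, as an engineer would, in place of code of your own. Each camera call takes 0.05 s, during which the arm holds its last target. There are 200 camera calls.

## Working session

There is one attempt and no reset: what is moved stays moved. The work goes in short steps, Python scripts to look and compute and a tool call to move; the robot and the scene stay as the last step left them, time stands still between calls to the robot, and variables do not carry over. Pictures are saved under pics/ and viewed, at most 10 in all, crops included, and the job is handed in when it is done.

Besides the shell and the picture viewer there is one more tool, called after "Request:" as name(argument=value, ...) on one line, values as JSON. move_arm: Moves the arm, as the interface text tells. Scaled input: -1 to 1 covers 50 cm each way for a shift and 180 degrees each way for a turn. Its arguments: {"type":"object","properties":{"targets":{"type":"array"}},"required":["targets"]}

```bash
mkdir -p pics
python3 - <<'E'
from station import get_obs, imaging, r
import cv2,numpy as np
for n in("scene","top"):
    f=imaging.grab_frame(n); cv2.imwrite(f"pics/{n}0.png",f[:,:,::-1])
    c=imaging.camera_info(n); print(n,c)
print(get_obs())
E
```

```text
scene {'intrinsics': array([[460.89937123,   0.        , 284.77281223],
       [  0.        , 460.89937123, 213.83472626],
       [  0.        ,   0.        ,   1.        ]]), 'R': array([[ 0.72974946, -0.68337082,  0.02168049],
       [-0.46753235, -0.52189792, -0.71346764],
       [ 0.49887797,  0.51051629, -0.70035269]]), 't': array([-0.48880616,  0.30499535,  0.69291662])}
top {'intrinsics': array([[402.63951888,   0.        , 281.37674607],
       [  0.        , 402.63951888, 205.71809936],
       [  0.        ,   0.        ,   1.        ]]), 'R': array([[ 6.65443844e-04, -9.99919329e-01, -1.26843812e-02],
       [-9.93444183e-01,  7.89003698e-04, -1.14315499e-01],
       [ 1.14316285e-01,  1.26772952e-02, -9.93363515e-01]]), 't': array([-0.07185087,  0.59347853,  0.88458564])}
{'time': 0.1, 'joint_positions': array([ 1.00058704e+00,  2.77081385e-01, -2.77440843e-02,  1.26800730e+00,
       -2.32514976e-05,  1.46741591e+00]), 'qd': array([-0.00016646, -0.00197717,  0.00493173,  0.000137  ,  0.00041908,
       -0.00022555]), 'joint_efforts': array([ 6.50454404e-04, -4.46707499e+01,  2.96128500e+01,  8.45645147e-03,
       -7.26630924e-05,  2.36486568e-05]), 'eef_pos': array([0.28090497, 0.55752329, 0.23025618]), 'tcp_rot': array([-7.26501655e-01, -3.05576512e+00,  3.03056771e-03]), 'force': array([0.12562979, 0.10031781, 0.10483272]), 'wrist_torque': array([0.03654191, 0.00989069, 0.01256956]), 'grasp_force': 0.0, 'gripper_width': 0.9998924960021639}
```

View pics/top0.png

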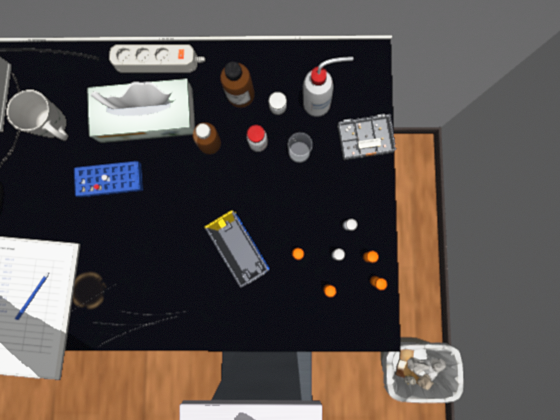

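View pics/scene0.png

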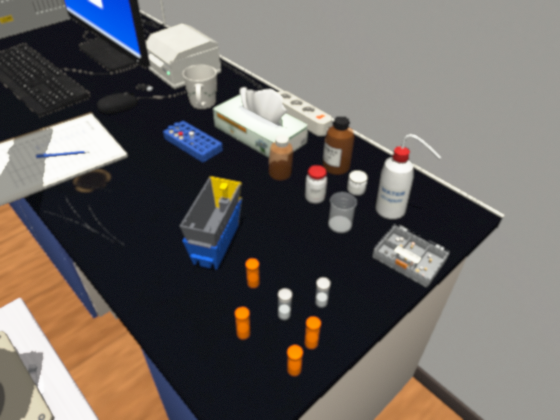

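Top view: totes at about (237,248), yellow end at (222,222), far from the robot. Possible vials: white caps at (351,225) and (339,255) in top, which are (322,285) and (285,297) in scene. The orange ones at (298,254), (330,291), (372,257) and (381,284) are decoys. The white cap at (278,103) is a squat jar behind. I choose the two clear, pale-capped ones and check them in a crop.

```bash
cat > h.py <<'E'
from station import get_obs, imaging, r
import cv2,numpy as np
def ray(n,p):
    c=imaging.camera_info(n);R,t=c["R"],c["t"]
    d=R.T@np.linalg.solve(c["intrinsics"],[p[0],p[1],1.]); return -R.T@t,d
def atz(n,p,z):
    o,d=ray(n,p); return o+d*(z-o[2])/d[2]
def proj(n,X):
    c=imaging.camera_info(n); v=c["intrinsics"]@(c["R"]@np.asarray(X,float)+c["t"]); return v[:2]/v[2]
def blobs(im,lo,hi,box,amin=15):
    x0,y0,x1,y1=box
    hsv=cv2.cvtColor(im[y0:y1,x0:x1],cv2.COLOR_RGB2HSV)
    m=cv2.inRange(hsv,lo,hi); n,_,s,c=cv2.connectedComponentsWithStats(m)
    return [(c[i]+[x0,y0],s[i]+np.array([x0,y0,0,0,0])) for i in range(1,n) if s[i,4]>=amin]
E
python3 - <<'E'
from h import *
t=cv2.imread("pics/top0.png")[:,:,::-1]; s=cv2.imread("pics/scene0.png")[:,:,::-1]
a=cv2.resize(t[200:300,195:395],None,fx=4,fy=4,interpolation=cv2.INTER_CUBIC)
b=s[250:325,235:345]; b=cv2.resize(b,(293,200)); 
c=cv2.resize(s[170:270,170:260],(180,200))
o=np.zeros((600,800,3),np.uint8);o[:400]=a;o[400:,:293]=b;o[400:,300:480]=c
cv2.imwrite("pics/crop0.png",o[:,:,::-1])
for c,st in blobs(t,(0,0,150),(180,60,255),(320,210,380,275)): print("cap",c,st,atz("top",c,.062))
for c,st in blobs(s,(0,0,150),(180,60,255),(270,270,340,325),8): print("scap",c,st,atz("scene",c,.055))
for c,st in blobs(t,(5,200,120),(18,255,255),(280,210,395,300)): print("or",c,atz("top",c,.06))
for nm,lo,hi in(("yel",(22,150,100),(35,255,255)),):
  for c,st in blobs(t,lo,hi,(195,200,280,300)): print(nm,c,st,atz("top",c,.114))
hsv=cv2.cvtColor(t,cv2.COLOR_RGB2HSV)
m=cv2.inRange(hsv,(0,0,45),(180,255,255)); m[:200]=0;m[300:]=0;m[:,:195]=0;m[:,285:]=0
cs=max(cv2.findContours(m,0,1)[0],key=cv2.contourArea)
bx=cv2.boxPoints(cv2.minAreaRect(cs)); print(cv2.minAreaRect(cs)); 
print([atz("top",p,.114) for p in bx])
E
```

```text
cap [350.39805825 224.33009709] [344 219  13  11 103] [ 0.54900064 -0.2236423   0.062     ]
cap [338.27083333 254.08333333] [333 249  11  11  96] [ 0.48420151 -0.19609284  0.062     ]
scap [322.27083333 289.6       ] [317 278  13  27 240] [ 0.54215138 -0.23068456  0.055     ]
scap [284.26996198 301.6539924 ] [278 289  14  29 263] [ 0.47565117 -0.20435247  0.055     ]
or [297.8490566 253.3490566] [ 0.4857194  -0.10826366  0.06      ]
or [371.43089431 256.26829268] [ 0.47952222 -0.26832951  0.06      ]
or [379.4822695  283.04255319] [ 0.42215397 -0.28424678  0.06      ]
or [329.70434783 290.57391304] [ 0.4059687  -0.17667782  0.06      ]
yel [220.68627451 220.98823529] [205 210  29  20 255] [0.55243628 0.05296086 0.114     ]
((236.77940368652344, 248.13232421875), (72.71540069580078, 36.18620300292969), 59.03623962402344)
[array([0.54148912, 0.09040504, 0.114     ]), array([0.58025689, 0.02655339, 0.114     ]), array([ 0.45207791, -0.0518064 ,  0.114     ]), array([0.41457462, 0.01119056, 0.114     ])]
```

View pics/crop0.png

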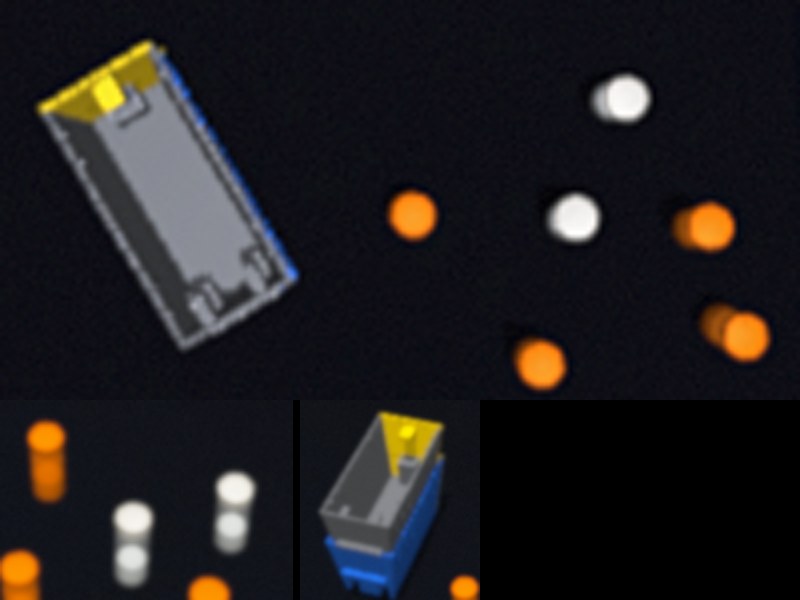

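The crop confirms the two white-capped clear vials, with caps at crop (628,98) and (576,218). The grey rim corners are at crop (40,107), (150,42), (293,283) and (183,348), with yellow at the upper left.

```bash
cat >> h.py <<'E'
import json,os
def yaw_now():
    from scipy.spatial.transform import Rotation as Ro
    m=Ro.from_rotvec(get_obs()["tcp_rot"]).as_matrix(); return np.degrees(np.arctan2(m[1,1],m[0,1]))
def pose():
    return list(get_obs()["eef_pos"])+[yaw_now()]
def rel(start,x,y,z,yaw):
    "shift along tool axes / 0.5, turn / 180 from start pose [x,y,z,yaw_y deg]"
    f=np.radians(start[3]); d=np.array([x,y,z])-start[:3]
    tx=np.array([-np.sin(f),np.cos(f),0]); ty=np.array([np.cos(f),np.sin(f),0])
    t=((-(yaw-start[3])+180)%360-180)/180
    return [round(float(v),3) for v in (d@tx/.5,d@ty/.5,-d[2]/.5,t)]
def calls(start,wps):
    for w in wps:
        print(np.round(w,3).tolist(),rel(start,*w)); start=np.array(w,float)
E
python3 - <<'E'
from h import *
cr=np.array([(40,107),(150,42),(293,283),(183,348)])
px=(cr+.5)/4-.5+[195,200]
P=np.array([atz("top",p,.114) for p in px]); c=P.mean(0); ax=P[:2].mean(0)-P[2:].mean(0)
ang=np.degrees(np.arctan2(ax[1],ax[0])); print(c,ang,np.linalg.norm(ax),np.linalg.norm(P[0]-P[1]))
for q in((628,98),(576,218)): print(atz("top",(np.array(q)+.5)/4-.5+[195,200],.062))
print(pose()); x,y=c[:2]; yw=ang+90
calls(pose(),[(x,y,.2,yw),(x,y,.077,yw),(x,y,.20,yw),(.50,.32,.20,yw-90),(.50,.32,.041,yw-90)])
E
```

```text
[0.49655243 0.0201568  0.114     ] 31.43463559800715 0.14442536923410468 0.06591401091645353
[ 0.54945042 -0.22633571  0.062     ]
[ 0.48411208 -0.19686054  0.062     ]
[np.float64(0.2809049674364619), np.float64(0.5575232922577863), np.float64(0.23025617754147812), np.float64(63.25268805377256)]
[0.497, 0.02, 0.2, 121.435] [-0.869, -0.766, 0.061, -0.323]
[0.497, 0.02, 0.077, 121.435] [0.0, 0.0, 0.246, 0.0]
[0.497, 0.02, 0.2, 121.435] [0.0, 0.0, -0.246, 0.0]
[0.5, 0.32, 0.2, 31.435] [-0.319, 0.508, -0.0, 0.5]
[0.5, 0.32, 0.041, 31.435] [0.0, 0.0, 0.318, 0.0]
```

Request:
move_arm(targets=[[0,[-0.869,-0.766,0.061],-0.323],[0,[-0.869,-0.766,0.061],-0.323],[0,[-0.869,-0.766,0.061],-0.323],[0,[-0.869,-0.766,0.061],-0.323],[0,[-0.869,-0.766,0.061],-0.323],[0,[-0.869,-0.766,0.061],-0.323],[0,[-0.869,-0.766,0.061],-0.323],[0,[-0.869,-0.766,0.061],-0.323]])

```text
time: 0.9
eef_pos: [0.4212, 0.21, 0.2114]
tcp_rot: [0.856, -3.022, -0.0]
force: [0.2, -0.0, -0.9]
gripper_width: 0.998
grasp_force: 0.0
```

Run:
```python
from h import *
print(pose()); calls(pose(),[(.4966,.0202,.2,121.4)])
```

```text
[np.float64(0.421156863840728), np.float64(0.21003181629451131), np.float64(0.21138247922714623), np.float64(121.63986477594229)]
[0.497, 0.02, 0.2, 121.4] [0.071, -0.402, 0.023, 0.001]
```

Request:
move_arm(targets=[[0,[0.071,-0.402,0.023],0],[0,[0.071,-0.402,0.023],0],[0,[0.071,-0.402,0.023],0],[0,[0.071,-0.402,0.023],0],[0,[0.071,-0.402,0.023],0],[0,[0.071,-0.402,0.023],0],[0,[0.071,-0.402,0.023],0]])

```text
time: 1.6
eef_pos: [0.4948, 0.0221, 0.1998]
tcp_rot: [0.85, -3.023, -0.002]
force: [0.2, 0.2, -0.2]
gripper_width: 0.997
grasp_force: 0.0
```

Run:
```python
from h import *
print(pose(),get_obs()["qd"]); calls(pose(),[(.4966,.0202,.2,121.4),(.4966,.0202,.077,121.4)]);print(rel(pose(),.4966,.0202,.077,121.4))
```

```text
[np.float64(0.4947930665468347), np.float64(0.022131566769315582), np.float64(0.19982582309958508), np.float64(121.41625956856412)] [ 0.02311358 -0.00649958 -0.00382332 -0.00218373 -0.00291639 -0.00346656]
[0.497, 0.02, 0.2, 121.4] [-0.001, -0.005, -0.0, 0.0]
[0.497, 0.02, 0.077, 121.4] [0.0, 0.0, 0.246, 0.0]
[-0.001, -0.005, 0.246, 0.0]
```

Request:
move_arm(targets=[[0,[-0.001,-0.002,0.1],0],[0,[-0.001,-0.002,0.18],0],[0,[-0.001,-0.002,0.246],0],[0,[-0.001,-0.002,0.246],0],[1,[-0.001,-0.002,0.246],0],[1,[-0.001,-0.002,0.246],0],[1,[-0.001,-0.002,0.246],0],[1,[-0.001,-0.002,0.246],0]])

```text
time: 2.4
eef_pos: [0.4981, 0.0209, 0.079]
tcp_rot: [-0.85, 3.021, -0.002]
force: [-0.4, 0.5, 3.3]
gripper_width: 0.763
grasp_force: 67.1
```

Request:
move_arm(targets=[[1,[0,0,0],0],[1,[0,0,-0.02],0],[1,[0,0,-0.06],0],[1,[0,0,-0.12],0],[1,[0,0,-0.2],0],[1,[0,0,-0.25],0],[1,[0,0,-0.25],0],[1,[0,0,-0.25],0]])

```text
time: 3.2
eef_pos: [0.4965, 0.0207, 0.2024]
tcp_rot: [-0.849, 3.024, -0.001]
force: [0.1, 0.7, -2.6]
gripper_width: 0.763
grasp_force: 67.5
```

Run:
```python
from h import *
print(pose()); calls(pose(),[(.50,.32,.20,31.4),(.50,.32,.041,31.4)])
f=imaging.grab_frame("scene"); cv2.imwrite("pics/s1.png",f[:,:,::-1])
```

```text
[np.float64(0.49646265682122126), np.float64(0.020656093000563307), np.float64(0.20235464122391106), np.float64(121.37791477877686)]
[0.5, 0.32, 0.2, 31.4] [-0.318, 0.507, 0.005, 0.5]
[0.5, 0.32, 0.041, 31.4] [0.0, 0.0, 0.318, 0.0]
```

View pics/s1.png

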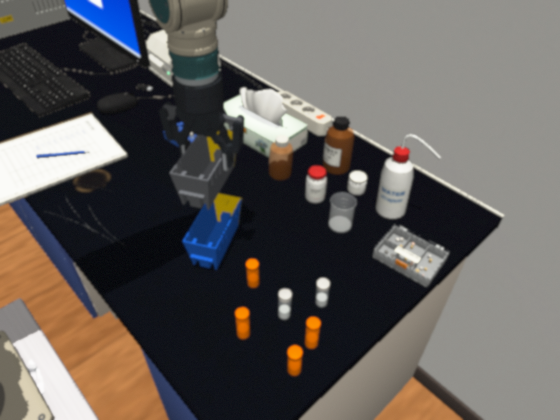

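Only the grey tote came up, and the blue one stayed at scene (213,235). Next I carry the grey tote left with a quarter turn and set it down.

Request:
move_arm(targets=[[1,[-0.318,0.507,0],0.5],[1,[-0.318,0.507,0],0.5],[1,[-0.318,0.507,0],0.5],[1,[-0.318,0.507,0],0.5],[1,[-0.318,0.507,0],0.5],[1,[-0.318,0.507,0],0.5],[1,[-0.318,0.507,0],0.5],[1,[-0.318,0.507,0],0.5]])

```text
time: 4.05
eef_pos: [0.4985, 0.323, 0.1992]
tcp_rot: [-0.88, -3.012, 0.003]
force: [0.7, -0.2, -1.7]
gripper_width: 0.763
grasp_force: 67.7
```

Run:
```python
from h import *
print(pose()); print(rel(pose(),.50,.32,.20,31.4))
```

```text
[np.float64(0.4985052348554302), np.float64(0.3230137836473579), np.float64(0.19920844481337674), np.float64(57.442588630509704)]
[-0.006, -0.003, -0.002, 0.145]
```

Request:
move_arm(targets=[[1,[0,0,0.05],0.118],[1,[0,0,0.12],0.118],[1,[0,0,0.2],0.118],[1,[0,0,0.27],0.118],[1,[0,0,0.305],0.118],[1,[0,0,0.315],0.118],[1,[0,0,0.32],0.118],[1,[0,0,0.32],0.118]])

```text
time: 4.85
eef_pos: [0.5004, 0.3201, 0.0422]
tcp_rot: [1.419, 2.803, 0.0]
force: [-0.8, -0.1, -0.4]
gripper_width: 0.759
grasp_force: 67.7
```

Run:
```python
from h import *
print(pose()); print(get_obs()["force"])
```

```text
[np.float64(0.5003812914769491), np.float64(0.32006954259915293), np.float64(0.04224402409315198), np.float64(36.29825350543923)]
[-0.77881447 -0.14711942 -0.42205183]
```

Request:
move_arm(targets=[[1,[0,0,0.004],0],[1,[0,0,0.007],0],[1,[0,0,0.008],0],[1,[0,0,0.008],0]])

```text
time: 5.25
eef_pos: [0.5008, 0.3204, 0.0391]
tcp_rot: [1.418, 2.802, 0.002]
force: [-0.1, -0.0, 2.0]
gripper_width: 0.762
grasp_force: 68.0
```

Request:
move_arm(targets=[[0,[0,0,0],0],[0,[0,0,0],0],[0,[0,0,0],0],[0,[0,0,-0.02],0],[0,[0,0,-0.1],0],[0,[0,0,-0.2],0],[0,[0,0,-0.3],0],[0,[0,0,-0.3],0]])

```text
time: 6.05
eef_pos: [0.5055, 0.3227, 0.198]
tcp_rot: [1.414, 2.794, 0.021]
force: [0.9, 0.4, 0.4]
gripper_width: 1.007
grasp_force: 0.0
```

Run:
```python
from h import *
print(pose()); p=pose(); calls(p,[(.4841,-.1969,.16,31.4),(.4841,-.1969,.031,31.4)])
f=imaging.grab_frame("top"); cv2.imwrite("pics/t2.png",f[:,:,::-1])
```

```text
[np.float64(0.5055481531000828), np.float64(0.32274355990248865), np.float64(0.1979587192199039), np.float64(36.30847142095375)]
[0.484, -0.197, 0.16, 31.4] [-0.812, -0.65, 0.076, 0.027]
[0.484, -0.197, 0.031, 31.4] [0.0, 0.0, 0.258, 0.0]
```

View pics/t2.png

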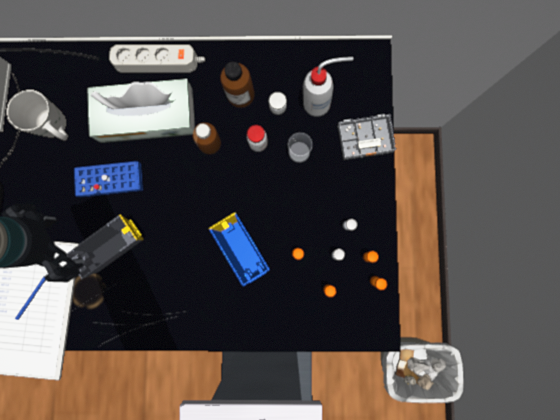

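The grey tote stands on the bench at top (100,247) and the empty blue one is at (240,248). On to the vial at (339,255).

Request:
move_arm(targets=[[0.4,[-0.812,-0.65,0.07],0.027],[0.4,[-0.812,-0.65,0.07],0.027],[0.4,[-0.812,-0.65,0.07],0.027],[0.4,[-0.812,-0.65,0.07],0.027],[0.4,[-0.812,-0.65,0.07],0.027],[0.4,[-0.812,-0.65,0.07],0.027],[0.4,[-0.812,-0.65,0.07],0.027],[0.4,[-0.812,-0.65,0.07],0.027]])

```text
time: 6.9
eef_pos: [0.4822, -0.0803, 0.1603]
tcp_rot: [-1.535, -2.739, 0.0]
force: [1.3, 0.4, 0.9]
gripper_width: 0.602
grasp_force: 0.0
```

Run:
```python
from h import *
print(pose(),get_obs()["gripper_width"]); p=pose(); calls(p,[(.4841,-.1969,.16,31.4)])
t=cv2.imread("pics/t2.png")[:,:,::-1]
hsv=cv2.cvtColor(t,cv2.COLOR_RGB2HSV)
m=cv2.inRange(hsv,(20,90,50),(125,255,255)); m[:200]=0;m[300:]=0;m[:,:195]=0;m[:,285:]=0
cs=np.vstack([c for c in cv2.findContours(m,0,1)[0]])
h=cv2.convexHull(cs); P=np.array([atz("top",q[0],.074)[:2] for q in h],np.float32)
print(cv2.minAreaRect(P*1000))
y=cv2.inRange(hsv,(20,120,80),(38,255,255)); y[:200]=0;y[300:]=0;y[:,:195]=0;y[:,285:]=0
print(atz("top",cv2.findNonZero(y).mean(0)[0],.074))
```

```text
[np.float64(0.48218458742061104), np.float64(-0.08032176038842193), np.float64(0.1603021085614417), np.float64(31.448757550903526)] 0.602186972229472
[0.484, -0.197, 0.16, 31.4] [-0.201, -0.118, 0.001, 0.0]
((495.47235107421875, 19.476913452148438), (150.90399169921875, 71.93810272216797), 31.438762664794922)
[0.55259849 0.05276454 0.074     ]
```

Request:
move_arm(targets=[[0.4,[-0.201,-0.118,0],0],[0.4,[-0.201,-0.118,0],0],[0.4,[-0.201,-0.118,0],0],[0.4,[-0.201,-0.118,0],0],[0.4,[-0.201,-0.118,0],0],[0.4,[-0.201,-0.118,0],0]])

```text
time: 7.5
eef_pos: [0.4851, -0.1935, 0.1608]
tcp_rot: [-1.533, -2.74, -0.001]
force: [0.2, 0.8, 0.5]
gripper_width: 0.602
grasp_force: 0.0
```

Run:
```python
from h import *
print(pose()); print(rel(pose(),.4841,-.1969,.033,31.4))
```

```text
[np.float64(0.485109358955286), np.float64(-0.1934935197428062), np.float64(0.16075888965249951), np.float64(31.53470567920337)]
[-0.005, -0.005, 0.256, 0.001]
```

Request:
move_arm(targets=[[0.4,[-0.003,-0.003,0.1],0],[0.4,[-0.003,-0.003,0.2],0],[0.4,[-0.003,-0.003,0.256],0],[0.4,[-0.003,-0.003,0.256],0],[1,[-0.003,-0.003,0.256],0],[1,[-0.003,-0.003,0.256],0],[1,[-0.003,-0.003,0.256],0],[1,[-0.003,-0.003,0.256],0]])

```text
time: 8.3
eef_pos: [0.4873, -0.1982, 0.0358]
tcp_rot: [1.534, 2.736, 0.001]
force: [-0.2, 0.8, 6.8]
gripper_width: 0.238
grasp_force: 59.2
```

Run:
```python
from h import *
p=pose();print(p,get_obs()["gripper_width"],get_obs()["grasp_force"]); q=p.copy(); q[2]=.18;calls(q,[(.4963,.02,.18,31.4),(.4963,.02,.04,31.4)])
```

```text
[np.float64(0.4873430852526599), np.float64(-0.19818315886726715), np.float64(0.03580240241982653), np.float64(31.454120099147765)] 0.2379351548117428 59.239058600360295
[0.496, 0.02, 0.18, 31.4] [0.363, 0.243, -0.0, 0.0]
[0.496, 0.02, 0.04, 31.4] [0.0, 0.0, 0.28, 0.0]
```

Request:
move_arm(targets=[[1,[0,0,-0.03],0],[1,[0,0,-0.11],0],[1,[0,0,-0.2],0],[1,[0,0,-0.28],0],[1,[0,0,-0.28],0],[1,[0,0,-0.28],0]])

```text
time: 8.9
eef_pos: [0.4864, -0.198, 0.1753]
tcp_rot: [1.534, 2.736, 0.0]
force: [0.0, 0.6, -1.3]
gripper_width: 0.231
grasp_force: 58.7
```

Request:
move_arm(targets=[[1,[0.363,0.243,0],0],[1,[0.363,0.243,0],0],[1,[0.363,0.243,0],0],[1,[0.363,0.243,0],0],[1,[0.363,0.243,0],0],[1,[0.363,0.243,0],0],[1,[0.363,0.243,0],0],[1,[0.363,0.243,0],0]])

```text
time: 9.7
eef_pos: [0.4937, 0.02, 0.1725]
tcp_rot: [-1.538, -2.738, 0.002]
force: [0.3, -0.5, 0.1]
gripper_width: 0.236
grasp_force: 58.8
```

Run:
```python
from h import *
p=pose();print(p,get_obs()["gripper_width"],get_obs()["grasp_force"]);print(rel(p,.4963,.02,.0385,31.4))
```

```text
[np.float64(0.4936962950274958), np.float64(0.020012332063399595), np.float64(0.17251610647563384), np.float64(31.37000745246722)] 0.23605774734926452 58.81696586322505
[-0.003, 0.004, 0.268, -0.0]
```

Request:
move_arm(targets=[[1,[-0.003,0.002,0.08],0],[1,[-0.003,0.003,0.16],0],[1,[-0.003,0.003,0.22],0],[1,[-0.003,0.003,0.25],0],[1,[-0.003,0.003,0.262],0],[1,[-0.003,0.003,0.268],0],[1,[-0.003,0.003,0.268],0]])

```text
time: 10.4
eef_pos: [0.4969, 0.0198, 0.0398]
tcp_rot: [1.538, 2.739, 0.0]
force: [0.4, -1.0, -0.5]
gripper_width: 0.236
grasp_force: 58.8
```

Request:
move_arm(targets=[[1,[0,0,0.003],0],[1,[0,0,0.004],0],[1,[0,0,0.004],0]])

```text
time: 10.7
eef_pos: [0.4974, 0.0203, 0.0383]
tcp_rot: [1.535, 2.738, 0.001]
force: [-0.2, -0.2, 2.5]
gripper_width: 0.235
grasp_force: 59.1
```

Request:
move_arm(targets=[[0.55,[0,0,0],0],[0.55,[0,0,0],0],[0.55,[0,0,-0.01],0],[0.55,[0,0,-0.06],0],[0.55,[0,0,-0.14],0],[0.55,[0,0,-0.22],0],[0.55,[0,0,-0.3],0],[0.4,[0,0,-0.34],0]])

```text
time: 11.5
eef_pos: [0.4982, 0.0203, 0.2117]
tcp_rot: [1.534, 2.735, 0.004]
force: [-0.2, -0.5, 1.2]
gripper_width: 0.592
grasp_force: 0.0
```

Run:
```python
from h import *
p=pose();print(p,get_obs()["gripper_width"]);calls(p,[(.5006,.3203,.2,36.3)])
f=imaging.grab_frame("scene"); cv2.imwrite("pics/s3.png",cv2.resize(f[150:320,140:360],None,fx=3,fy=3)[:,:,::-1])
```

```text
[np.float64(0.49821457458964663), np.float64(0.020321361049823617), np.float64(0.21171456406869668), np.float64(31.449026715338096)] 0.5924788428073636
[0.501, 0.32, 0.2, 36.3] [0.509, 0.317, 0.023, -0.027]
```

View pics/s3.png

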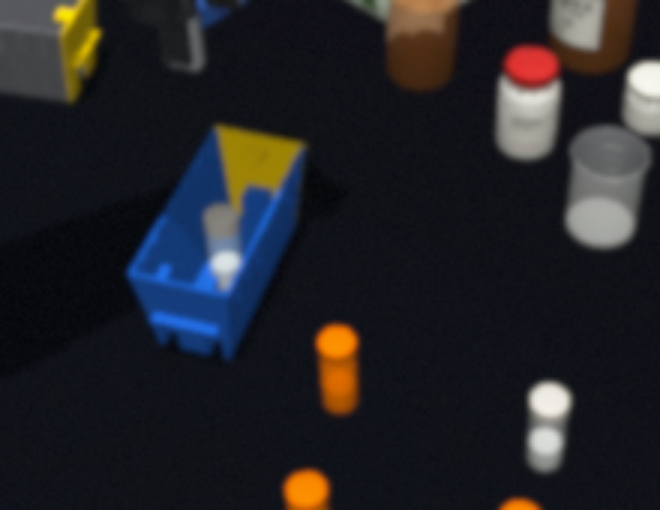

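The vial stands upright in the blue tote, cap at crop (222,215). Back to the grey tote.

Request:
move_arm(targets=[[0,[0.509,0.317,0.023],-0.027],[0,[0.509,0.317,0.023],-0.027],[0,[0.509,0.317,0.023],-0.027],[0,[0.509,0.317,0.023],-0.027],[0,[0.509,0.317,0.023],-0.027],[0,[0.509,0.317,0.023],-0.027],[0,[0.509,0.317,0.023],-0.027],[0,[0.509,0.317,0.023],-0.027]])

```text
time: 12.35
eef_pos: [0.4979, 0.321, 0.195]
tcp_rot: [-1.415, -2.804, 0.003]
force: [-0.2, -0.5, 0.1]
gripper_width: 1.0
grasp_force: 0.0
```

Run:
```python
from h import *
p=pose();print(p,get_obs()["gripper_width"]);print(rel(p,.5008,.3204,.039,36.3))
```

```text
[np.float64(0.4979158214370064), np.float64(0.3209538276441898), np.float64(0.19499112419384834), np.float64(36.44573732350039)] 1.0003929267229121
[-0.004, 0.004, 0.312, 0.001]
```

Request:
move_arm(targets=[[0,[-0.003,0.003,0.1],0],[0,[-0.003,0.003,0.19],0],[0,[-0.003,0.003,0.27],0],[0,[-0.003,0.003,0.312],0],[0,[-0.003,0.003,0.312],0],[1,[-0.003,0.003,0.312],0],[1,[-0.003,0.003,0.312],0],[1,[-0.003,0.003,0.312],0]])

```text
time: 13.15
eef_pos: [0.5026, 0.3203, 0.042]
tcp_rot: [1.419, 2.8, 0.005]
force: [-0.8, 0.2, -1.7]
gripper_width: 0.762
grasp_force: 68.4
```

Request:
move_arm(targets=[[1,[0,0,0],0],[1,[0,0,0],0],[1,[0,0,-0.03],0],[1,[0,0,-0.1],0],[1,[0,0,-0.19],0],[1,[0,0,-0.28],0],[1,[0,0,-0.33],0],[1,[0,0,-0.33],0]])

```text
time: 13.95
eef_pos: [0.5037, 0.3216, 0.2108]
tcp_rot: [1.416, 2.798, 0.013]
force: [1.1, -0.0, -1.9]
gripper_width: 0.764
grasp_force: 68.8
```

Run:
```python
from h import *
p=pose();print(p,get_obs()["gripper_width"]);calls(p,[(.4963,.02,.2,-58.6)])
```

```text
[np.float64(0.5037133017797133), np.float64(0.32160532595294344), np.float64(0.21078312445789626), np.float64(36.31871747722165)] 0.7637714065498193
[0.496, 0.02, 0.2, -58.6] [-0.477, -0.369, 0.022, 0.527]
```

Request:
move_arm(targets=[[1,[-0.477,-0.369,0.02],0.527],[1,[-0.477,-0.369,0.02],0.527],[1,[-0.477,-0.369,0.02],0.527],[1,[-0.477,-0.369,0.02],0.527],[1,[-0.477,-0.369,0.02],0.527],[1,[-0.477,-0.369,0.02],0.527],[1,[-0.477,-0.369,0.02],0.527],[1,[-0.477,-0.369,0.02],0.527]])

```text
time: 14.75
eef_pos: [0.4916, 0.0167, 0.193]
tcp_rot: [-2.759, -1.497, 0.005]
force: [-0.8, 0.2, -2.1]
gripper_width: 0.761
grasp_force: 68.6
```

Run:
```python
from h import *
p=pose();print(p);print(rel(p,.4963,.02,.2,-58.6))
```

```text
[np.float64(0.49163303411295106), np.float64(0.016731981126967523), np.float64(0.1929970306762473), np.float64(-33.028904759395395)]
[0.011, 0.004, -0.014, 0.142]
```

Request:
move_arm(targets=[[1,[0.006,0.002,0],0.142],[1,[0.006,0.002,0],0.142],[1,[0.006,0.002,0],0.142],[1,[0.006,0.002,0],0.142],[1,[0.006,0.002,0],0.142],[1,[0.006,0.002,0],0.142],[1,[0.006,0.002,0],0.142]])

```text
time: 15.45
eef_pos: [0.4956, 0.0205, 0.1946]
tcp_rot: [-3.019, -0.868, 0.001]
force: [-1.0, 0.4, -3.0]
gripper_width: 0.76
grasp_force: 68.6
```

Run:
```python
from h import *
p=pose();print(p);print(rel(p,.4963,.02,.115,-58.6))
```

```text
[np.float64(0.49557880439638), np.float64(0.020546176550542535), np.float64(0.19458374152427788), np.float64(-57.935326886001874)]
[0.001, 0.002, 0.159, 0.004]
```

Request:
move_arm(targets=[[1,[0.001,0.001,0.06],0.004],[1,[0.001,0.001,0.11],0.004],[1,[0.001,0.001,0.145],0.004],[1,[0.001,0.001,0.155],0.004],[1,[0.001,0.001,0.155],0.004],[1,[0.001,0.001,0.155],0.004]])

```text
time: 16.05
eef_pos: [0.4974, 0.0202, 0.1183]
tcp_rot: [3.025, 0.847, 0.002]
force: [0.7, 0.0, -2.1]
gripper_width: 0.76
grasp_force: 68.7
```

Run:
```python
from h import *
p=pose();print(p,get_obs()["force"]);print(rel(p,.4963,.02,.108,-58.6))
f=imaging.grab_frame("scene"); cv2.imwrite("pics/s4.png",cv2.resize(f[120:290,140:300],None,fx=3.5,fy=3.5)[:,:,::-1])
```

```text
[np.float64(0.49741040669372116), np.float64(0.020240963198033392), np.float64(0.11831743104523154), np.float64(-58.71479377480815)] [ 0.67985411  0.01584326 -2.11488121]
[-0.002, -0.001, 0.021, -0.001]
```

View pics/s4.png

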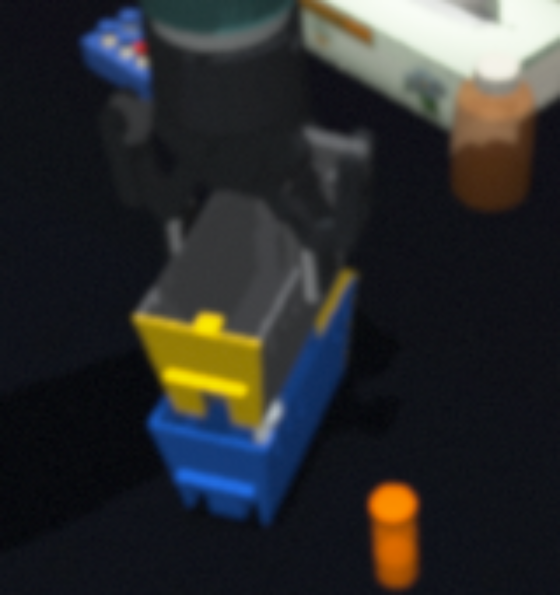

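The grey tote is half-turned over the blue one, yellow end near at crop (200,365) and the blue's yellow end far at (340,300). Both are aligned, so I lower it.

Request:
move_arm(targets=[[1,[-0.001,0,0.008],0],[1,[-0.001,0,0.015],0],[1,[-0.001,0,0.019],0],[1,[-0.001,0,0.019],0],[1,[-0.001,0,0.019],0]])

```text
time: 16.6
eef_pos: [0.4967, 0.02, 0.1096]
tcp_rot: [3.025, 0.847, 0.002]
force: [-4.9, 0.4, 9.1]
gripper_width: 0.764
grasp_force: 69.9
```

Request:
move_arm(targets=[[0,[0,0,0],0],[0,[0,0,0],0],[0,[0,0,0],0],[0,[0,0,-0.02],0],[0,[0,0,-0.08],0],[0,[0,0,-0.17],0],[0,[0,0,-0.24],0],[0,[0,0,-0.24],0]])

```text
time: 17.4
eef_pos: [0.5003, 0.0197, 0.2345]
tcp_rot: [3.021, 0.846, 0.017]
force: [0.9, -0.6, 0.6]
gripper_width: 1.004
grasp_force: 0.0
```

Run:
```python
from h import *
p=pose();print(p);calls(p,[(.5495,-.2263,.2,31.4)]);calls(p,[(.5495,-.2263,.2,-60)])
```

```text
[np.float64(0.5003159335148679), np.float64(0.01969528191388229), np.float64(0.2344955559593526), np.float64(-58.73236337101738)]
[0.55, -0.226, 0.2, 31.4] [-0.171, 0.472, 0.069, -0.501]
[0.55, -0.226, 0.2, -60.0] [-0.171, 0.472, 0.069, 0.007]
```

Request:
move_arm(targets=[[0.4,[-0.171,0.472,0.06],-0.501],[0.4,[-0.171,0.472,0.06],-0.501],[0.4,[-0.171,0.472,0.06],-0.501],[0.4,[-0.171,0.472,0.06],-0.501],[0.4,[-0.171,0.472,0.06],-0.501],[0.4,[-0.171,0.472,0.06],-0.501],[0.4,[-0.171,0.472,0.06],-0.501],[0.4,[-0.171,0.472,0.06],-0.501]])

```text
time: 18.2
eef_pos: [0.545, -0.227, 0.197]
tcp_rot: [-2.062, -2.368, 0.0]
force: [-0.6, 0.3, -0.6]
gripper_width: 0.597
grasp_force: 0.0
```

Run:
```python
from h import *
p=pose();print(p);print(rel(p,.5495,-.2263,.2,31.4))
f=imaging.grab_frame("top"); g=imaging.grab_frame("scene")
o=np.hstack([cv2.resize(f[190:300,190:290],(400,440)),cv2.resize(g[160:270,160:260],(400,440))])
cv2.imwrite("pics/c5.png",o[:,:,::-1])
```

```text
[np.float64(0.5450306245746172), np.float64(-0.2269883826233034), np.float64(0.19696292510886904), np.float64(7.925088861948799)]
[0.0, 0.009, -0.006, -0.13]
```

View pics/c5.png

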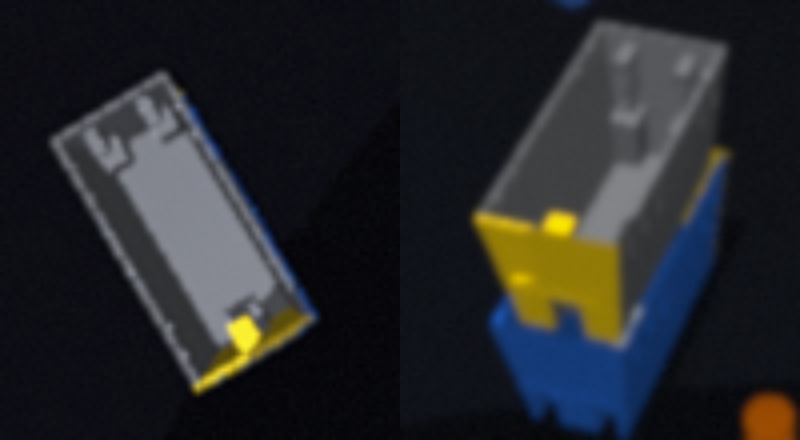

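The tote is stacked level, yellow end near at crop (245,350), rim corners (52,140), (165,72), (315,318) and (195,392). Continuing to the second vial.

Request:
move_arm(targets=[[0.4,[0,0.006,0],-0.13],[0.4,[0,0.006,0],-0.13],[0.4,[0,0.006,0],-0.13],[0.4,[0,0.006,0.05],-0.13],[0.4,[0,0.006,0.1],-0.13],[0.4,[0,0.006,0.1],-0.13],[0.4,[0,0.006,0.1],-0.13]])

```text
time: 19.0
eef_pos: [0.548, -0.2252, 0.1476]
tcp_rot: [-1.546, -2.733, 0.0]
force: [0.7, -0.3, 0.5]
gripper_width: 0.6
grasp_force: 0.0
```

Run:
```python
from h import *
cr=np.array([(52,140),(165,72),(315,318),(195,392)])
P=np.array([atz("top",p,.142) for p in (cr+.5)/4-.5+[190,190]]); ax=P[:2].mean(0)-P[2:].mean(0)
print(P.mean(0),np.degrees(np.arctan2(ax[1],ax[0])))
p=pose();print(p);print(rel(p,.5495,-.2263,.033,31.4))
```

```text
[0.49854811 0.01907224 0.142     ] 31.234513121958642
[np.float64(0.5479921752135677), np.float64(-0.22517140595731783), np.float64(0.1476081427063546), np.float64(30.989282311460002)]
[-0.003, 0.001, 0.229, -0.002]
```

Request:
move_arm(targets=[[0.4,[-0.002,0.001,0.09],0],[0.4,[-0.002,0.001,0.18],0],[0.4,[-0.002,0.001,0.229],0],[0.4,[-0.002,0.001,0.229],0],[1,[-0.002,0.001,0.229],0],[1,[-0.002,0.001,0.229],0],[1,[-0.002,0.001,0.229],0],[1,[-0.002,0.001,0.229],0]])

```text
time: 19.8
eef_pos: [0.5522, -0.2275, 0.0365]
tcp_rot: [1.542, 2.73, 0.001]
force: [0.8, 0.7, 6.3]
gripper_width: 0.235
grasp_force: 59.2
```

Run:
```python
from h import *
p=pose();print(p); p[2]+=.2; print(rel(p,.4975,.0195,p[2],31.4))
```

```text
[np.float64(0.552223080477513), np.float64(-0.22754414683828703), np.float64(0.03648172572236155), np.float64(31.072576850450854)]
[0.48, 0.161, -0.0, -0.002]
```

Request:
move_arm(targets=[[1,[0,0,-0.03],0],[1,[0,0,-0.11],0],[1,[0,0,-0.2],0],[1,[0,0,-0.29],0],[1,[0,0,-0.38],0],[1,[0,0,-0.4],0],[1,[0,0,-0.4],0],[1,[0,0,-0.4],0]])

```text
time: 20.6
eef_pos: [0.5486, -0.2258, 0.2326]
tcp_rot: [-1.544, -2.734, 0.0]
force: [-0.1, 0.1, -0.8]
gripper_width: 0.232
grasp_force: 58.7
```

Request:
move_arm(targets=[[1,[0.48,0.161,0],-0.002],[1,[0.48,0.161,0],-0.002],[1,[0.48,0.161,0],-0.002],[1,[0.48,0.161,0],-0.002],[1,[0.48,0.161,0],-0.002],[1,[0.48,0.161,0],-0.002],[1,[0.48,0.161,0],-0.002],[1,[0.48,0.161,0],-0.002]])

```text
time: 21.4
eef_pos: [0.4939, 0.0203, 0.2319]
tcp_rot: [-1.536, -2.738, 0.002]
force: [0.1, -0.1, 0.0]
gripper_width: 0.233
grasp_force: 58.7
```

Run:
```python
from h import *
p=pose();print(p,get_obs()["gripper_width"]); print(rel(p,.4975,.0195,.1085,31.4))
```

```text
[np.float64(0.49389750920790215), np.float64(0.020265227706055943), np.float64(0.23192010017768963), np.float64(31.410694845160986)] 0.2326406618305922
[-0.005, 0.005, 0.247, 0.0]
```

Request:
move_arm(targets=[[1,[-0.004,0.004,0.05],0],[1,[-0.004,0.004,0.12],0],[1,[-0.004,0.004,0.18],0],[1,[-0.004,0.004,0.22],0],[1,[-0.004,0.004,0.238],0],[1,[-0.004,0.004,0.243],0],[1,[-0.004,0.004,0.243],0]])

```text
time: 22.1
eef_pos: [0.4978, 0.0194, 0.1121]
tcp_rot: [1.538, 2.739, 0.0]
force: [-0.2, -1.0, -0.1]
gripper_width: 0.235
grasp_force: 58.7
```

Request:
move_arm(targets=[[1,[0,0,0.002],0],[1,[0,0,0.004],0],[1,[0,0,0.004],0]])

```text
time: 22.4
eef_pos: [0.4978, 0.0202, 0.1106]
tcp_rot: [1.536, 2.739, 0.001]
force: [-0.5, -0.7, -0.9]
gripper_width: 0.232
grasp_force: 58.7
```

Not in contact yet. About 3–4 mm left.

Request:
move_arm(targets=[[1,[0,0,0.003],0],[1,[0,0,0.005],0],[1,[0,0,0.005],0]])

```text
time: 22.7
eef_pos: [0.4971, 0.0203, 0.1072]
tcp_rot: [-1.536, -2.74, 0.0]
force: [0.4, 0.4, 0.0]
gripper_width: 0.234
grasp_force: 58.7
```

Request:
move_arm(targets=[[1,[0,0,0.001],0],[1,[0,0,0.002],0],[1,[0,0,0.002],0]])

```text
time: 23.0
eef_pos: [0.4973, 0.0202, 0.107]
tcp_rot: [1.536, 2.74, 0.0]
force: [-2.0, 0.8, 4.8]
gripper_width: 0.233
grasp_force: 59.1
```

Contact. Release and withdraw.

Request:
move_arm(targets=[[0.55,[0,0,0],0],[0.55,[0,0,0],0],[0.55,[0,0,-0.01],0],[0.55,[0,0,-0.06],0],[0.55,[0,0,-0.14],0],[0.55,[0,0,-0.22],0],[0.55,[0,0,-0.3],0],[0.55,[0,0,-0.3],0]])

```text
time: 23.8
eef_pos: [0.5014, 0.0199, 0.2632]
tcp_rot: [1.531, 2.73, 0.008]
force: [0.7, -0.4, 0.3]
gripper_width: 0.444
grasp_force: 0.0
```

Request:
move_arm(targets=[[0.55,[0.3,0.2,0],0],[0.55,[0.3,0.2,0],0],[0.55,[0.3,0.2,0],0],[0.55,[0.3,0.2,0],0],[0.55,[0.3,0.2,0],0],[0.55,[0.3,0.2,0],0]])

```text
time: 24.4
eef_pos: [0.5039, 0.2006, 0.2557]
tcp_rot: [-1.534, -2.741, 0.002]
force: [0.3, -0.5, -0.5]
gripper_width: 0.452
grasp_force: 0.0
```

Run:
```python
from h import *
f=imaging.grab_frame("top"); g=imaging.grab_frame("scene")
o=np.hstack([cv2.resize(f[190:300,190:290],(400,440)),cv2.resize(g[160:270,160:260],(400,440))])
cv2.imwrite("pics/c6.png",o[:,:,::-1])
```

```text
(no output)
```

View pics/c6.png

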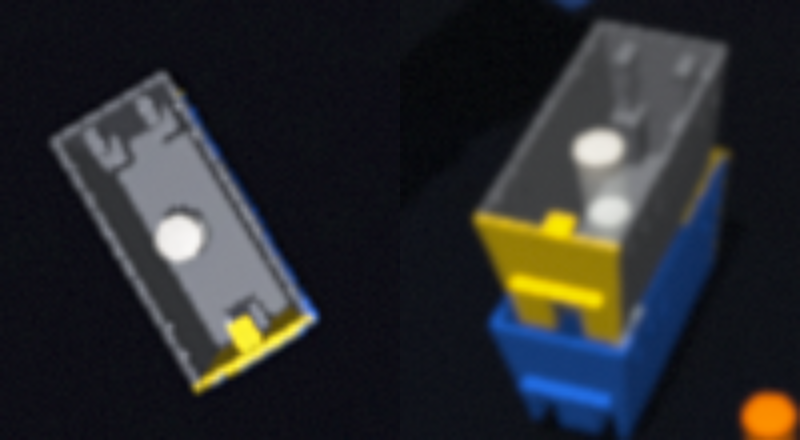

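The second vial stands upright in the grey tote, cap at crop (180,237), and the stack is level. Handing in.

```bash
python3 -c "
from station import r
print(r.finish_job())"
```

```text
the job is handed in; nothing more can be done
None
```

The job is handed in at about 24 s of the 72 s allowed: the grey tote is stacked half-turned and level on the blue one, with a tall vial upright in each; the last images agree (the blue tote's vial was last seen before stacking), but hand-in returned no verdict.

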